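Hang the pipe reamer in the counter display case and bar the hatch

ROBOT

A 7-joint arm with a two-finger parallel gripper is mounted at the origin on the work surface. World frame = base frame: x ahead of the robot, y to its left, z up, the work surface at z = 0. Lengths are in m, angles in rad, forces in N, time in s.
With the tool pointing down it reaches from about 0.4 to 0.925 m from the base axis. Payload 4.1 kg.
Tool frame: the origin (TCP) lies between the finger pads; the fingertips stand 14 mm ahead of it and the grasp point (between the pads) lies 5 mm behind it; x points along the fingers, y is the direction in which the jaws open and shut, and the axes are right-handed (so a half turn about x gives the same grasp; the last joint's range is limited). The gripper opens to 85 mm and grips with 20 to 120 N. Pads are 22 mm wide; open, the fingers measure 114 mm over their backs; the gripper's body (76 mm by 85 mm) begins 54 mm behind the grasp point. The pads swing forward as they close: fully open they stand 13 mm farther back than shut.
Start: joints at [-1.422, 0.398, 0.045, 1.537, -0.019, 1.207, -0.051], TCP at [0.159, 0.63, 0.245] pointing down, gripper open.
Joint ranges: [-2.82, 2.82], [-0.49, 2.23], [-1.37, 1.46], [0, 2.46], [-1.36, 4.5], [0.23, 2], [-2.94, 2.94]. Speed limits (rad/s): [2.57, 2.57, 3.14, 3.14, 3.14, 3.14, 3.14].

INTERFACE

Orientations are given as a 3x3 rotation matrix whose columns are the frame's x, y, z axes.
In Python, from plant import bot, camera, camera_params gives the robot as it stands. Calls block until the motion is done:
- bot.goto(position, orientation): joint-space move of the TCP to a pose.
- bot.move_linear(position, rot=None, vel=0.15): straight line of the TCP; rot=None keeps the orientation; vel is the mean speed in m/s.
- bot.goto_joints(angles): joint-space move.
- bot.move_gripper(opening): finger opening in m; the grip force is fixed at half the most; returns when the fingers have stopped.
- bot.pause(seconds).
- bot.ik(position, orientation): joint angles nearest the present ones, or None.
- bot.get_state(): the state.
- camera(name): name is "scene" or "top" or "wrist"; returns the picture (384x512x3 uint8, blue, green, red); there is no depth.
- camera_params(name): a dict with "vfov" (degrees; the focal length in pixels is half the picture's height over the tangent of half this angle, whatever the lens; pixels are square), "cx", "cy" (the principal point, pixels), "pose" (4x4, takes a point from camera to world coordinates). Camera axes: x right, y down, z forward; pixel columns grow to the right and rows downward; lengths in m; the calibration is good to about 2 mm. A picture is of the moment at which its call begins: read the wrist's pose just before it. camera_params takes no time and is no camera call; for the wrist camera it gives the pose at the moment of the call.
A pose or a line that the arm cannot do raises bot.IKError and nothing moves.
- bot.sign_off(): hands the job in, once; it reports no verdict.
The state is a dict: "time_s": time; "joint_pos": joint angles; "joint_vel": joint speeds; "effort": joint torques, N m; "position": TCP position; "eef_rot": TCP orientation; "ft_force": force on the tool from outside, world axes, zero at the start; "torque": the same for the moment, N m; "gripper_width": finger opening in m.
Only numpy, scipy, OpenCV 4.12 (cv2) and the standard library are available. Lean on these libraries where they do the work, as an engineer would, in place of code of your own. Each camera call takes 0.05 s, during which the arm holds its last target.

TASK

Take the pipe reamer with the hanging eye out of the round stand and hang it by its eye on the hook inside the display case, lowering it through the hatch in the case's roof without touching the roof frame. Then swing the retaining bar on the roof across the hatch until it is fully home against its stop. Leave the other two reamers in the stand and everything else on the counter where they are.

Things in the scene. Friction and masses are not known exactly. Their poses are not given: they have to be found in the camera images.
- reamer_mid (a point): Centre, half-way up, of the reamer to hang: steel, 137 mm tall, about 0.3 kg, upright at any yaw in one of the stand's sockets; z up along it. Foot at z = -68.5 mm from here; pilot pin 16 mm across up to -48.5; cone widening from 26 to 36 mm diameter, up to -14.5; then the hanging eye; then a square shank. Half a turn about z leaves it the same.
- reamer_eye (a point): Point in the reamer's eye, on the underside of its top, which rests on the hook; 20.5 mm above reamer_mid, same axes. The eye is a ring of 10 mm round bar in the y-z plane (one looks through it along x): hole 28 mm wide along y and 30 mm high below this point, 48 mm wide outside, top 10 mm above this point.
- reamer_shank (a point): Place to grip the reamer: on the axis of its square steel shank, 14 x 14 mm (sides along the tool's x and y), 52.5 mm above reamer_mid, same axes. The shank runs from 22 mm below this point (the eye's top) to 16 mm above it.
- reamer: The same reamer; origin at the centre of its foot, 68.5 mm below reamer_mid, same axes.
- blade_reamer_mid (a point): Centre, half-way up, of a second reamer in the stand, of the same size but with a solid flat plate, 46 mm wide and 10 mm thick, in place of the eye. To be left alone.
- drum_reamer_mid (a point): Centre, half-way up, of a third reamer in the stand, of the same size but with a solid round neck, 28 mm across, in place of the eye. To be left alone.
- stand: Fixed round wooden stand, 156 mm across, 60 mm high; origin at the centre of its underside. Three sockets 52 mm from its axis, at 0, 120 and 240 degrees from its x axis, holes 21 mm wide and 22 mm deep. The reamers' feet stand 40 mm above the table; they lift straight out. Which reamer is in which socket varies.
- case: Fixed display case, 170 mm along x, 150 mm along y, roof top at 170 mm; origin at the centre of its underside, z up. White back board with the hook on its -x side (inner face x = -62 mm), clear sides, +x side open above a 40 mm sill, inside floor at 10 mm. The roof has a hatch centred on the origin, 116 mm (x) by 90 mm (y): the reamer and slightly opened fingers fit, a fully open gripper does not.
- frame: The case's roof: an 8 mm thick aluminium frame round the hatch, its top 170 mm above the table; same origin and axes as the case. Not to be touched.
- hook: The steel hook in the case, same origin and axes as the case: a level round bar 8 mm thick along x at y = 0, from the board (x = -62 mm) to x = -16 mm, its top at 118 mm; there it turns up to a tip ending at x = -7 mm, top at 128 mm. The reamer's eye goes over the tip and hangs on the level bar, the eye looking along the hook.
- hook_seat (a point): Point on top of the hook's level bar where the top of the eye should rest: x = -34, y = 0, z = 118 mm in the case's frame; axes as the case's, x pointing along the hook from board to tip. A reamer hung there has the top of its shank 4 mm below the roof top.
- bar (a joint): Angle of the retaining bar on its pin (rad): 0 swung right back, 2.1 fully home at its stop, lying along the case's x over the middle of the hatch. Grows clockwise seen from above; the bar's direction from the pin is 2.1 minus this, counter-clockwise from the case's x. Starts between 0 and 1.0, stays where left (about 1 N of friction at the free end).
- bar_pin (a point): The bar's fixed pivot pin: on the roof at x = -72 mm, y = 0 of the case, 177 mm above the table.
- bar_end (a point): On the axis of the upright round peg at the free end of the bar, 145 mm from the pin, 193 mm above the table (peg 14 mm across, from 180 to 206 mm). The flat steel bar is 18 mm wide, from 174 to 180 mm above the table, 4 mm clear of the roof. The bar may be pushed or led by the peg.
- oil_can: Yellow can, 52 mm across, 115 mm tall, standing; origin at its foot. Bystander.
- elbow: Brass pipe elbow, about 60 mm long, 36 mm high. Bystander.
- collar: Copper collar, 60 mm across, 25 mm high. Bystander.
- spray: Yellow bottle with black cap, 68 mm across, 200 mm tall, standing; origin at its foot. Bystander.
There are look-alikes about, which are no part of the job. What is shaped like the reamer but orange or red is not meant.

How it is judged:
On the way, in this order (a step that is already met when the one before it is completed fails the run):
1. the reamer with the eye hangs free on the hook inside the case (contact force between reamer and hook above 1 N and contact force between reamer and the fingers below 0.1 N and z of reamer_mid in the frame of case between 0.089 and 0.105 m and angle between reamer_mid's own z axis and vertical below 0.2 rad), for 0.2 s.
2. the bar is swung across the hatch, home against its stop (value of joint bar above 2.03 rad), for 0.2 s.
At the end, for the whole second after the job is handed in: The reamer hangs at rest by its eye on the hook inside the case (on the level bar, within 15 mm of the hook sideways, 8 mm in height and 0.2 rad of upright), and the bar is within 0.07 rad of its stop (joint above 2.03) (contact force between reamer and hook above 1 N and x of reamer_mid in the frame of case between -0.062 and -0.01 m and y of reamer_mid in the frame of case between -0.015 and 0.015 m and z of reamer_mid in the frame of case between 0.089 and 0.105 m and angle between reamer_mid's own z axis and vertical below 0.2 rad and linear speed of reamer below 0.03 m/s and value of joint bar above 2.03 rad); the robot touches nothing.
It fails at once if the roof frame of the case is touched (over 1 N) (contact force between frame and anything else above 1 N).
It fails at once if another reamer is shifted by more than 15 mm (distance of any of blade_reamer_mid, drum_reamer_mid from where it was at the start of the episode above 0.015 m).
It fails at once if a bystander is shifted by more than 25 mm (distance of any of oil_can, elbow, collar, spray from where it was at the start of the episode above 0.025 m).
It also fails if it takes over 64 s, if anything falls off the work surface, if the arm or the gripper's body presses on something with over 40 N, if the wrist force passes 120 N, or if a joint passes its speed limit or range.

## Working session

There is one attempt and no reset: what is moved stays moved. The work goes in short steps, each a Python script; the robot and the scene stay as the last script left them, time stands still between calls to the robot, and variables do not carry over. Pictures are saved under pics/ and viewed, and the job is handed in when it is done.

```bash
ls; mkdir -p pics; python3 - <<'E'
from plant import bot,camera,camera_params
import cv2,numpy as np
np.set_printoptions(precision=4,suppress=True)
for n in("scene","top","wrist"):
    p=camera_params(n);print(n,p)
    cv2.imwrite(f"pics/{n}0.png",camera(n))
s=bot.get_state();print(s)
E
```

```text
pics
scene {'vfov': 45.062892072920846, 'cx': 262.01607682248164, 'cy': 191.33067774451595, 'pose': array([[-0.576 ,  0.5796, -0.5764,  1.2199],
       [ 0.8173,  0.4227, -0.3916,  0.4595],
       [ 0.0166, -0.6967, -0.7172,  0.9427],
       [ 0.    ,  0.    ,  0.    ,  1.    ]])}
top {'vfov': 46.845464528437915, 'cx': 244.55311826137063, 'cy': 189.0921277223533, 'pose': array([[-0.0156, -0.9945,  0.1035,  0.4395],
       [-0.9998,  0.0143, -0.0136,  0.0206],
       [ 0.012 , -0.1037, -0.9945,  1.2377],
       [ 0.    ,  0.    ,  0.    ,  1.    ]])}
wrist {'vfov': 70.08002242558142, 'cx': 262.4138266376971, 'cy': 190.4133073678467, 'pose': array([[ 0.2455,  0.9319,  0.267 ,  0.0924],
       [ 0.9694, -0.2355, -0.0695,  0.647 ],
       [-0.0019,  0.2759, -0.9612,  0.373 ],
       [ 0.    ,  0.    ,  0.    ,  1.    ]])}
{'time_s': 0.15, 'joint_pos': array([-1.422 ,  0.399 ,  0.045 ,  1.5376, -0.0187,  1.2069, -0.0507]), 'joint_vel': array([ 0.0009, -0.0037,  0.0009, -0.0027, -0.0002, -0.0005,  0.0005]), 'effort': array([  0.0025, -47.5559,   1.367 , -25.4513,   0.0118,   0.0065,
        -0.    ]), 'position': array([0.1593, 0.6297, 0.2445]), 'eef_rot': array([[-0.0003,  0.2451,  0.9695],
       [-0.0015,  0.9695, -0.2451],
       [-1.    , -0.0015,  0.0001]]), 'ft_force': array([-0.0191,  1.1089,  0.4111]), 'torque': array([ 0.0197,  0.0417, -0.0122]), 'gripper_width': 0.08503833480597531}
```

View pics/scene0.png

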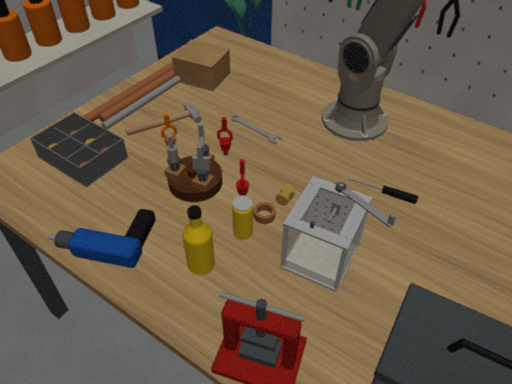

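View pics/top0.png

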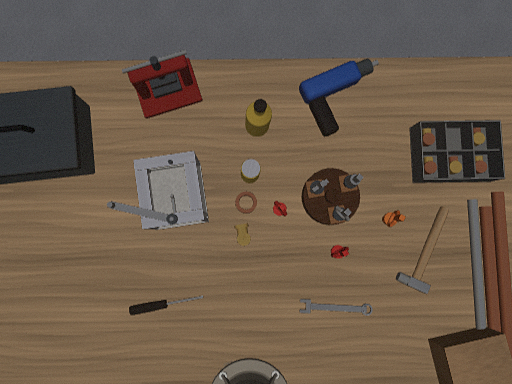

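View pics/wrist0.png

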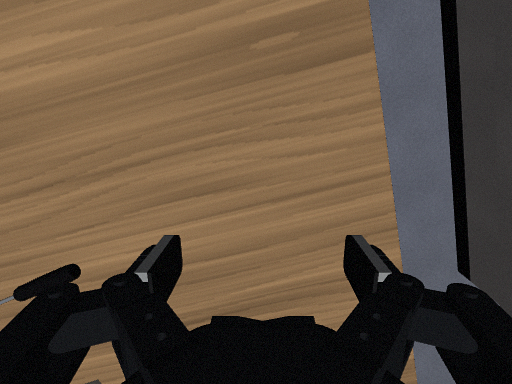

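```bash
python3 - <<'E'
import cv2,numpy as np
t=cv2.imread("pics/top0.png");s=cv2.imread("pics/scene0.png")
a=cv2.resize(t[155:235,290:375],None,fx=6,fy=6,interpolation=cv2.INTER_CUBIC)
b=cv2.resize(s[90:205,150:265],None,fx=5,fy=5,interpolation=cv2.INTER_CUBIC)
cv2.imwrite("pics/st_top.png",a);cv2.imwrite("pics/st_sc.png",b)
a=cv2.resize(t[140:240,100:215],None,fx=6,fy=6,interpolation=cv2.INTER_CUBIC)
b=cv2.resize(s[165:295,275:405],None,fx=4.5,fy=4.5,interpolation=cv2.INTER_CUBIC)
cv2.imwrite("pics/ca_top.png",a);cv2.imwrite("pics/ca_sc.png",b)
E
```

```text
(no output)
```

View pics/st_top.png

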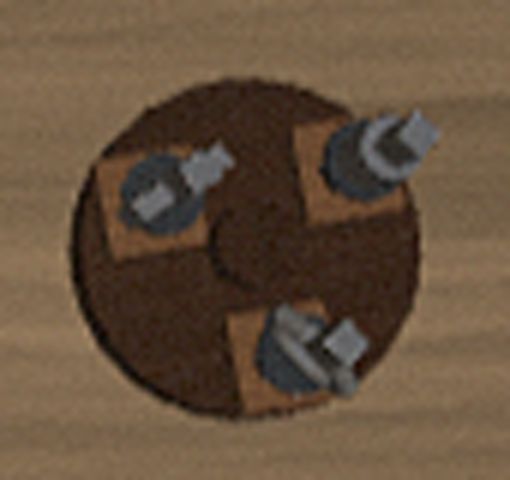

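View pics/st_sc.png

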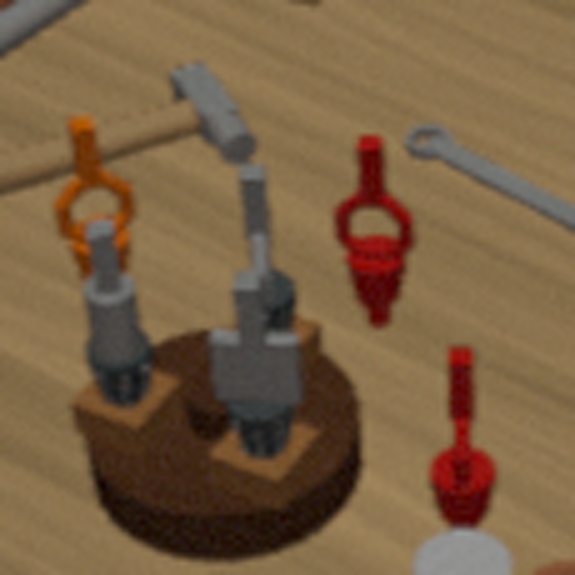

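View pics/ca_top.png

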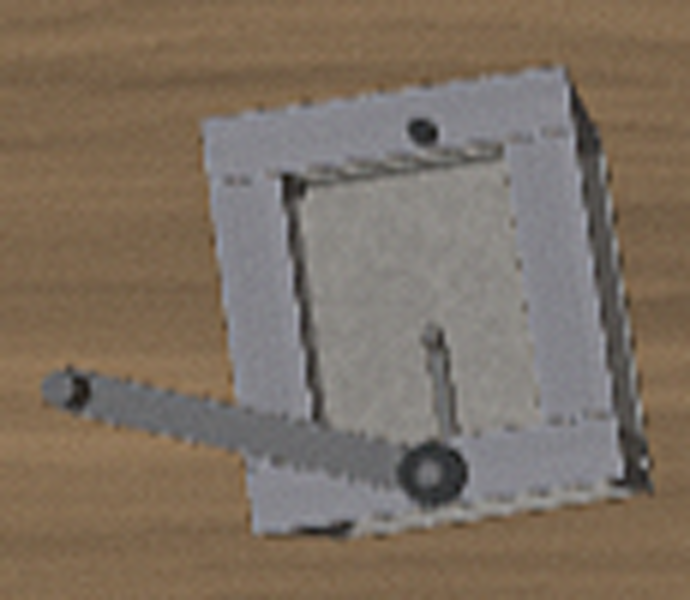

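View pics/ca_sc.png

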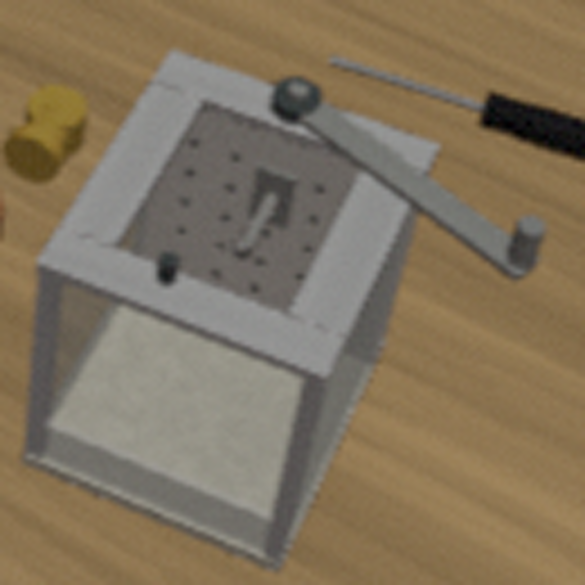

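```bash
cat > h.py <<'E'
import cv2,numpy as np
from plant import bot,camera,camera_params
np.set_printoptions(precision=4,suppress=True)
def ray(P,u,v):
    f=192/np.tan(np.radians(P["vfov"])/2)
    d=P["pose"][:3,:3]@np.array([(u-P["cx"])/f,(v-P["cy"])/f,1]);return P["pose"][:3,3],d
def onz(P,u,v,z):
    o,d=ray(P,u,v);return o+d*(z-o[2])/d[2]
def tri(rs):
    A=np.zeros((3,3));b=np.zeros(3)
    for o,d in rs:
        d=d/np.linalg.norm(d);M=np.eye(3)-np.outer(d,d);A+=M;b+=M@o
    p=np.linalg.solve(A,b);return p
def proj(P,p):
    f=192/np.tan(np.radians(P["vfov"])/2)
    q=P["pose"][:3,:3].T@(np.asarray(p)-P["pose"][:3,3]);return np.array([P["cx"]+f*q[0]/q[2],P["cy"]+f*q[1]/q[2]])
def Rdown(a):  # jaw (tool y) at world yaw a, tool x down
    y=np.array([np.cos(a),np.sin(a),0]);x=np.array([0,0,-1.]);return np.column_stack([x,y,np.cross(x,y)])
E
python3 - <<'E'
from h import *
P=camera_params("top")
c=lambda u,v,x0,y0:(x0+(u+.5)/6-.5,y0+(v+.5)/6-.5)
for n,u,v,z in[("TL",205,120,.17),("TR",565,68,.17),("BR",622,487,.17),("BL",253,532,.17),("hTL",280,178,.17),("hTR",500,145,.17),("hBR",540,430,.17),("pin",432,472,.185),("peg",62,388,.206),("stop",423,128,.18)]:
    print(n,onz(P,*c(u,v,100,140),z))
for n,u,v,z in[("shank",348,340,.177),("eyeA",285,315,.129),("eyeB",345,385,.129),("blade",210,168,.177),("drum",415,132,.177)]:
    print(n,onz(P,*c(u,v,290,155),z))
for n,u,v,z in [("spray",260,105,.2),("can",251,168,.115),("collar",246,202,.025),("elbow",243,234,.036)]: print(n,onz(P,u,v,z))
E
```

```text
TL [0.6266 0.2744 0.17  ]
TR [0.646  0.1286 0.17  ]
BR [0.4756 0.1064 0.17  ]
BL [0.4599 0.2536 0.17  ]
hTL [0.6024 0.2439 0.17  ]
hTR [0.6147 0.155  0.17  ]
hBR [0.4989 0.1391 0.17  ]
pin [0.4821 0.1801 0.185 ]
peg [0.5159 0.3199 0.206 ]
stop [0.6204 0.1846 0.18  ]
shank [ 0.4928 -0.2404  0.177 ]
eyeA [ 0.5061 -0.2261  0.129 ]
eyeB [ 0.4765 -0.2502  0.129 ]
blade [ 0.5629 -0.1874  0.177 ]
drum [ 0.5763 -0.2708  0.177 ]
spray [ 0.7501 -0.0338  0.2   ]
can [ 0.6104 -0.0121  0.115 ]
collar [0.53   0.0007 0.025 ]
elbow [0.4428 0.0103 0.036 ]
```

```bash
python3 - <<'E'
from h import *
s=bot.get_state()
bot.move_linear([.159+.1,.6,.36],vel=.3)
a=np.radians(97.4);R=Rdown(a);C=np.array([.552,.191,0])
bot.goto(C+R[:,2]*.08+[0,0,.36],R)
import pickle
for i,off in enumerate([0,.06]):
    if i: bot.move_linear(C+R[:,2]*.08+R[:,1]*off+[0,0,.33],vel=.2)
    bot.pause(.2)
    P=camera_params("wrist");im=camera("wrist");cv2.imwrite(f"pics/wc{i}.png",im);pickle.dump(P,open(f"wc{i}.pkl","wb"))
s=bot.get_state();print(s["time_s"],s["position"],s["joint_pos"])
E
```

```text
3.7667 [0.6243 0.2594 0.3308] [-0.6916  0.4193  0.3443  1.3513 -0.1395  1.3935  1.3473]
```

View pics/wc0.png

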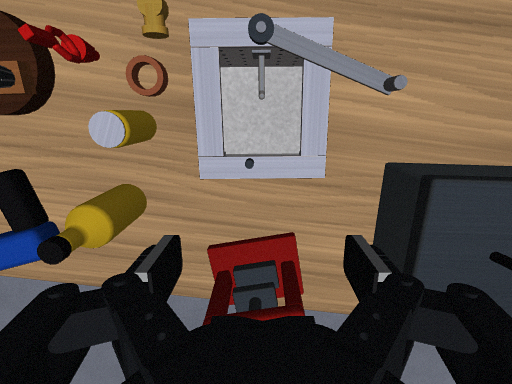

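View pics/wc1.png

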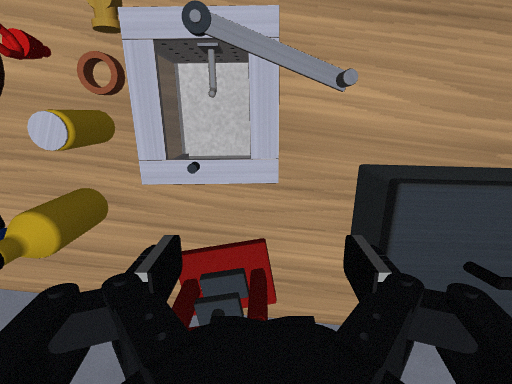

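Both wrist pictures show the case roof (about px 190–333 × 17–178 and 122–280 × 6–184), the hook tip near (262,96)/(213,93), and the peg near (399,83)/(348,77). Now I'll measure them.

```bash
python3 - <<'E'
from h import *
import pickle
for i in(0,1):
    im=cv2.imread(f"pics/wc{i}.png");P=pickle.load(open(f"wc{i}.pkl","rb"))
    hsv=cv2.cvtColor(im,cv2.COLOR_BGR2HSV)
    b,g,r=[im[...,k].astype(int) for k in range(3)]
    m=((b-r>8)&(b>130)).astype(np.uint8)*255
    m[230:]=0
    m=cv2.morphologyEx(m,cv2.MORPH_CLOSE,np.ones((3,3)))
    n,l,st,_=cv2.connectedComponentsWithStats(m)
    print(st[1:][st[1:,4]>300])
    cv2.imwrite(f"pics/m{i}.png",m)
    big=1+np.argmax(st[1:,4]);mm=(l==big).astype(np.uint8)
    c=max(cv2.findContours(mm,0,cv2.CHAIN_APPROX_NONE)[0],key=cv2.contourArea)
    W=np.array([onz(P,*p[0],.17)[:2] for p in c]).astype(np.float32)
    rect=cv2.minAreaRect(W*1000);print(rect)
    cs=cv2.findContours(mm,cv2.RETR_CCOMP,cv2.CHAIN_APPROX_NONE)
    for k,cc in enumerate(cs[0]):
        if len(cc)>80:
            w=np.array([onz(P,*p[0],.17)[:2] for p in cc]).astype(np.float32)*1000;print("cont",cs[1][0][k],cv2.minAreaRect(w))
E
```

```text
[[  189    17   203   162 12962]
 [   89   111    36    37  1005]]
((549.5440673828125, 224.0642547607422), (168.70555114746094, 215.69363403320312), 7.8930206298828125)
cont [-1 -1  1 -1] ((549.5440673828125, 224.0642547607422), (168.70555114746094, 215.69363403320312), 7.8930206298828125)
cont [-1  1 -1  0] ((553.5571899414062, 190.87811279296875), (120.3294677734375, 93.51013946533203), 7.788477420806885)
[[  118     5   240   179 16021]
 [   28   111    39    39  1176]]
((548.806396484375, 229.32025146484375), (168.69723510742188, 226.0406036376953), 7.887284278869629)
cont [-1 -1  1 -1] ((548.806396484375, 229.32025146484375), (168.69723510742188, 226.0406036376953), 7.887284278869629)
cont [-1  1 -1  0] ((553.8351440429688, 190.83419799804688), (119.93779754638672, 93.14807891845703), 7.864678859710693)
```

```bash
python3 - <<'E'
import cv2,numpy as np
a=cv2.imread("pics/wc0.png")[5:190,180:420];b=cv2.imread("pics/wc1.png")[0:190,110:370]
cv2.imwrite("pics/wc0z.png",cv2.resize(a,None,fx=3.3,fy=3.1,interpolation=cv2.INTER_CUBIC))
cv2.imwrite("pics/wc1z.png",cv2.resize(b,None,fx=3,fy=3,interpolation=cv2.INTER_CUBIC))
E
```

```text
(no output)
```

View pics/wc1z.png

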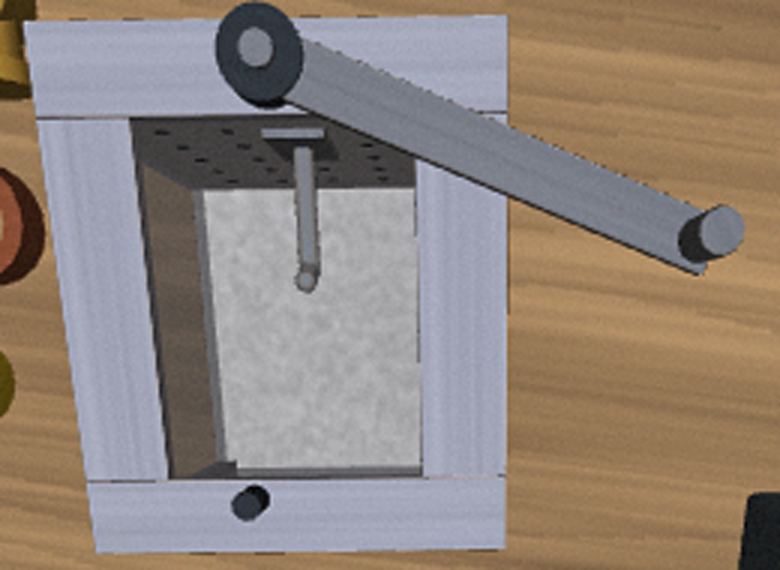

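View pics/m1.png

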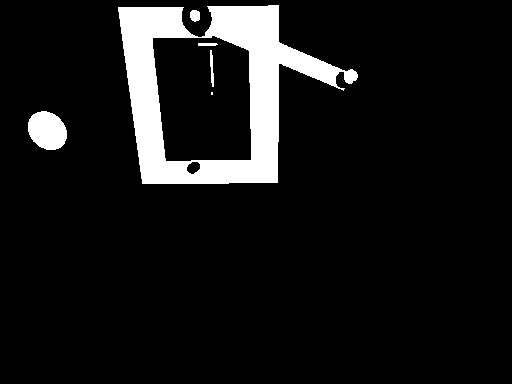

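```bash
cat >> h.py <<'E'
CY=np.radians(7.85);CC=np.array([.5537,.1909,0])
RC=np.array([[np.cos(CY),-np.sin(CY),0],[np.sin(CY),np.cos(CY),0],[0,0,1]])
def c2w(p): return CC+RC@np.asarray(p,float)
def w2c(p): return RC.T@(np.asarray(p)-CC)
E
python3 - <<'E'
from h import *
import pickle
P=pickle.load(open("wc1.pkl","rb"));P0=pickle.load(open("wc0.pkl","rb"))
for n,u,v,z in[("tip",306,281,.128),("bar root",302,150,.118),("pin",255,46,.190),("peg",721,230,.206),("stop",249,505,.185),("outTL",25,22,.17),("outTR",507,16,.17),("outBR",505,550,.17),("outBL",98,552,.17)]:
    print(n,w2c(onz(P,110+(u+.5)/3-.5,(v+.5)/3-.5,z))*1000)
print("peg0",w2c(onz(P0,400,82.5,.206))*1000,"tip0",w2c(onz(P0,262,97,.128))*1000)
p=onz(P,110+721/3,230/3,.206);q=w2c(p);th=np.arctan2(q[1],q[0]+.072);print("bar",2.1-th,np.hypot(q[1],q[0]+.072))
E
```

```text
tip [-10.4036   0.6373 128.    ]
bar root [-57.6165   0.268  118.    ]
pin [-70.6306   0.7696 190.    ]
peg [-18.0971 134.1031 206.    ]
stop [ 64.7328 -13.1987 185.    ]
outTL [-83.8714 -73.7421 170.    ]
outTR [-83.8585  74.4261 170.    ]
outBR [ 85.3293  74.6804 170.    ]
outBL [ 84.5368 -73.5585 170.    ]
peg0 [-17.2916 134.0218 206.    ] tip0 [ -8.8012   0.7285 128.    ]
bar 0.9123266273755923 0.14491665492847347
```

```bash
sed -i 's/^CY=.*/CY=np.radians(7.85);CC=np.array([.5540,.1914,0])/' h.py; python3 - <<'E'
from h import *
import pickle
a=np.radians(39);R=Rdown(a);C=np.array([.491,-.239,0])
q=bot.ik(C+R[:,2]*.07+[0,0,.33],R);print(q)
q2=bot.ik(C+R[:,2]*.07+[0,0,.33],Rdown(a+np.pi));print(q2)
bot.move_linear([.6243,.2,.40],vel=.3)
bot.goto(C+R[:,2]*.07+[0,0,.33],R)
bot.move_gripper(.045)
for i,off in enumerate([0,.06]):
    if i: bot.move_linear(C+R[:,2]*.07+R[:,1]*off+[0,0,.30],vel=.2)
    bot.pause(.2)
    P=camera_params("wrist");im=camera("wrist");cv2.imwrite(f"pics/wr{i}.png",im);pickle.dump(P,open(f"wr{i}.pkl","wb"))
s=bot.get_state();print(s["time_s"],s["position"],s["joint_pos"])
E
```

```text
[-0.2299  0.3924  0.9116  1.5329 -0.3136  1.3704  1.3882]
[-0.3936  0.5589  1.268   1.536  -0.5356  1.4419 -1.5606]
7.525 [ 0.581  -0.2568  0.3007] [-0.2545  0.4547  0.8658  1.5154 -0.3514  1.3332  1.3225]
```

View pics/wr0.png

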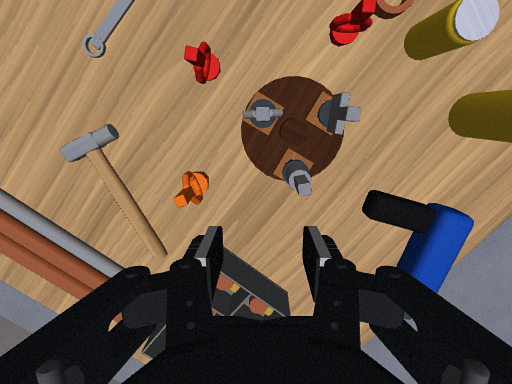

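View pics/wr1.png

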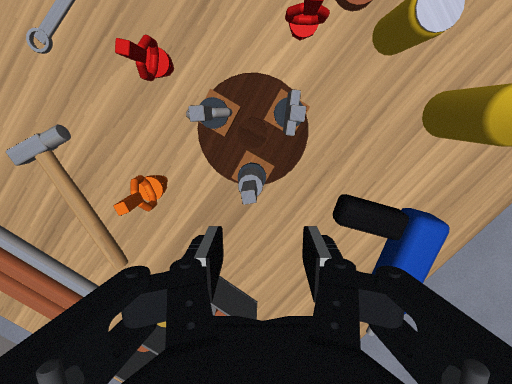

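```bash
python3 - <<'E'
import cv2,numpy as np
a=cv2.imread("pics/wr0.png")[85:145,230:300];b=cv2.imread("pics/wr1.png")[80:140,180:250]
cv2.imwrite("pics/wrz.png",np.vstack([cv2.resize(x,None,fx=5,fy=5,interpolation=cv2.INTER_CUBIC) for x in(a,b)]))
E
```

```text
(no output)
```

View pics/wrz.png

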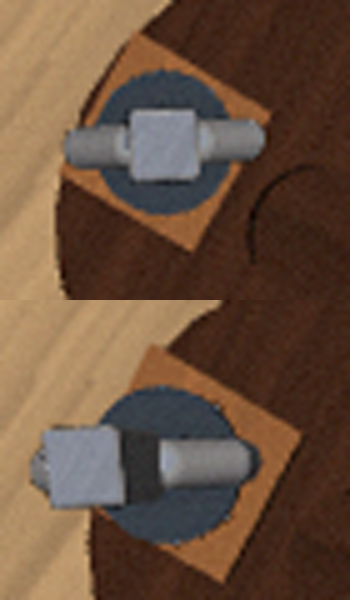

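```bash
python3 - <<'E'
from h import *
import pickle
P=pickle.load(open("wr0.pkl","rb"));P1=pickle.load(open("wr1.pkl","rb"))
c=lambda P,u,v,x,y,z:onz(P,x+(u+.5)/5-.5,y+(v+.5)/5-.5,z)
print(c(P,164.5,144.5,230,85,.177), c(P1,84,466-300,180,80,.177))
A=c(P,65,148,230,85,.129);B=c(P,265,138,230,85,.129);print(A,B,np.linalg.norm(A-B),np.degrees(np.arctan2(*(B-A)[1::-1])))
for P,im,rng,z in((P,"wr0",(85,145,230,300),.177),(P1,"wr1",(80,140,180,250),.177)):
    I=cv2.imread(f"pics/{im}.png");y0,y1,x0,x1=rng;k=I[y0:y1,x0:x1].astype(int)
    m=((k[...,0]-k[...,2]>12)&(k.sum(2)>400)).astype(np.uint8)
    n,l,st,ce=cv2.connectedComponentsWithStats(m);j=1+np.argmax(st[1:,4]);print(st[j],ce[j])
    ct=max(cv2.findContours((l==j).astype(np.uint8),0,1)[0],key=len)
    w=np.array([onz(P,x0+p[0][0],y0+p[0][1],z)[:2] for p in ct],np.float32)*1000;print(cv2.minAreaRect(w))
E
```

```text
[ 0.4929 -0.2402  0.177 ] [ 0.493 -0.24   0.177]
[ 0.4757 -0.2555  0.129 ] [ 0.5103 -0.2246  0.129 ] 0.046400602474805284 41.72887699706632
[ 27  23  12  12 137] [32.3066 28.5912]
((492.94866943359375, -240.22291564941406), (10.951024055480957, 10.487234115600586), 38.97373580932617)
[  9  26  15  15 180] [15.9944 32.8833]
((492.7137756347656, -240.2095184326172), (11.644469261169434, 12.087980270385742), 41.34316635131836)
```

```bash
python3 - <<'E'
from h import *
import pickle
R=Rdown(np.radians(41.3));S=np.array([.4929,-.2402,0])
bot.goto(S+[0,0,.25],R)
bot.move_linear(S+[0,0,.159],vel=.12)
s=bot.get_state();print(s["position"],s["ft_force"])
bot.move_gripper(.0)
s=bot.get_state();print(s["time_s"],s["gripper_width"],s["ft_force"],s["torque"])
cv2.imwrite("pics/g0.png",camera("scene"))
bot.move_linear(S+[0,0,.20],vel=.1)
bot.move_linear(S+[0,0,.40],vel=.25)
bot.pause(.2)
s=bot.get_state();print(s["time_s"],s["gripper_width"],s["position"],s["ft_force"])
cv2.imwrite("pics/g1.png",camera("scene"));cv2.imwrite("pics/g1t.png",camera("top"));cv2.imwrite("pics/g1w.png",camera("wrist"))
E
```

```text
[ 0.4935 -0.2407  0.1597] [ 0.2299  0.0968 -0.2511]
9.3083 0.013148168332948025 [-1.409  -0.3619  4.2638] [-0.088   0.332   0.0053]
11.0667 0.012825389823830262 [ 0.4924 -0.2398  0.3985] [-0.0543  0.3693 -3.5468]
```

View pics/g1.png

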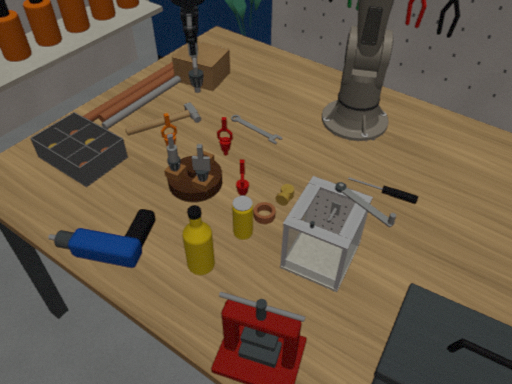

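View pics/g1w.png

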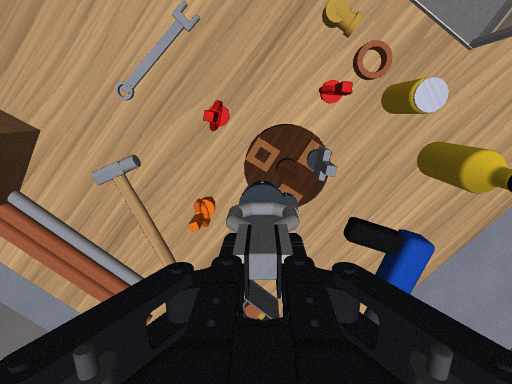

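```bash
python3 - <<'E'
from h import *
R=Rdown(CY+np.pi/2)
bot.goto(c2w([.020,0,.40]),R)
bot.pause(.3)
s=bot.get_state();print(s["time_s"],w2c(s["position"]),s["eef_rot"][:,1],RC[:,1],s["ft_force"],s["gripper_width"])
cv2.imwrite("pics/t1.png",camera("scene"));cv2.imwrite("pics/t1w.png",camera("wrist"));cv2.imwrite("pics/t1t.png",camera("top"))
print(bot.ik(c2w([.02,0,.165]),R),bot.ik(c2w([-.034,0,.1487]),R))
E
```

```text
13.1417 [ 0.02   -0.0008  0.4001] [-0.1352  0.9908  0.0002] [-0.1366  0.9906  0.    ] [-0.6474  0.4095 -2.8701] 0.012653981908331167
[-1.0167  0.5307  0.8538  1.7519 -0.4507  1.0673  1.7005] [-1.1058  0.4598  0.8846  1.894  -0.424   0.987   1.6762]
```

View pics/t1.png

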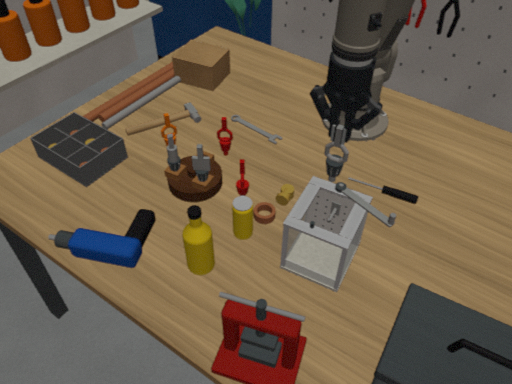

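View pics/t1w.png

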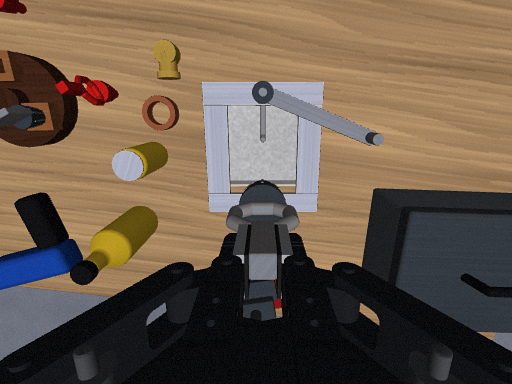

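View pics/t1t.png

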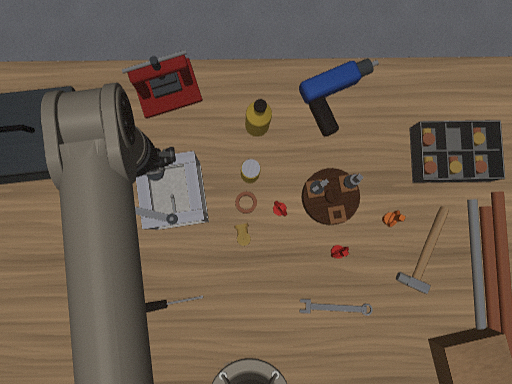

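```bash
python3 - <<'E'
from h import *
s=bot.get_state();P=camera_params("wrist");R=s["eef_rot"];T=s["position"]
eye=T-np.array([0,0,.0307])
for n,p in [("cone top centre",eye-[0,0,.035]),("cone top -x edge",eye-[0,0,.035]-.018*R[:,2]),("cone side +y",eye-[0,0,.035]+.018*R[:,1]),("ring outer -y",eye+[0,0,-.015]-.024*R[:,1]),("ring +y",eye+[0,0,-.015]+.024*R[:,1]),("ringtop",eye+[0,0,.01])]: print(n,proj(P,p))
I=cv2.imread("pics/t1w.png")[150:340,180:350];cv2.imwrite("pics/t1wz.png",cv2.resize(I,None,fx=3.1,fy=3.1,interpolation=cv2.INTER_CUBIC))
E
```

```text
cone top centre [262.5491 207.4753]
cone top -x edge [262.5437 184.3116]
cone side +y [286.4946 207.4707]
ring outer -y [227.3398 217.3289]
ring +y [297.77   217.3167]
ringtop [262.5579 232.9075]
```

View pics/t1wz.png

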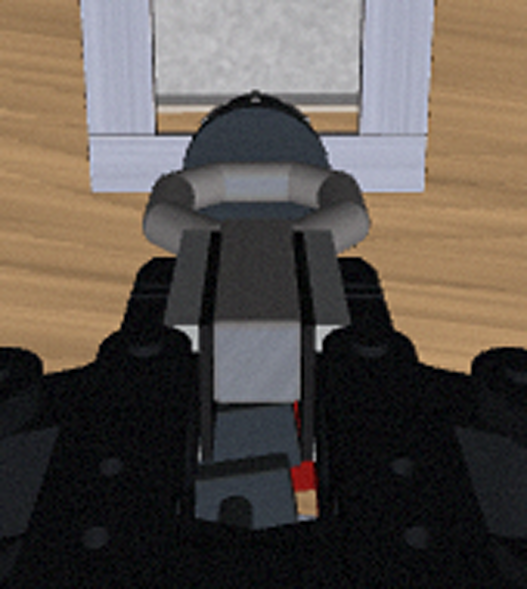

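```bash
python3 - <<'E'
from h import *
R=Rdown(CY+np.pi/2)
bot.move_linear(c2w([.020,.0005,.27]),R,vel=.2)
bot.pause(.1);s=bot.get_state();print(w2c(s["position"]),s["ft_force"])
bot.move_linear(c2w([.020,.0005,.1655]),R,vel=.08)
bot.pause(.2);s=bot.get_state();print(s["time_s"],w2c(s["position"]),s["ft_force"])
cv2.imwrite("pics/l1.png",camera("scene")[150:300,250:450].repeat(3,0).repeat(3,1));cv2.imwrite("pics/l1w.png",camera("wrist"))
E
```

```text
[0.0212 0.0004 0.2718] [ 0.1694  0.1125 -2.463 ]
15.85 [0.0202 0.0006 0.1659] [ 0.2071  0.5372 -3.2834]
```

View pics/l1.png

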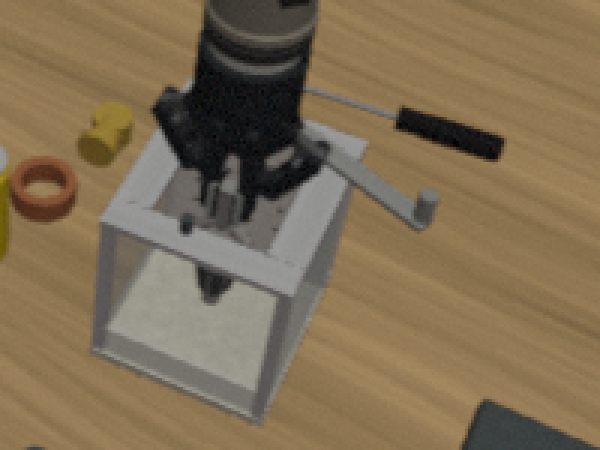

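View pics/l1w.png

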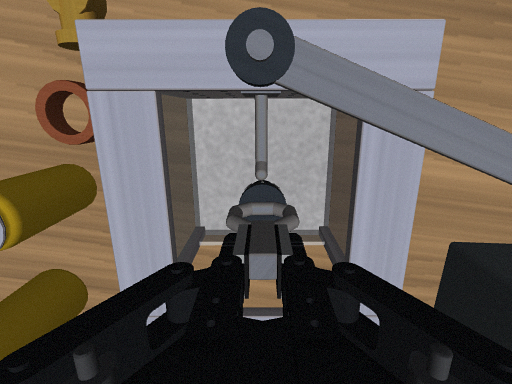

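```bash
python3 - <<'E'
from h import *
P=camera_params("scene");W=camera_params("wrist")
for y in(-.06,-.045,.045,.06):
  for z in(.18,.2,.22,.24): print(y,z,(proj(P,c2w([.02,y,z]))-[250,150])*3,proj(W,c2w([.02,y,z])))
E
```

```text
-0.06 0.18 [154.9665 156.4086] [133.9689 264.3577]
-0.06 0.2 [157.0761 138.0342] [111.4441 291.0942]
-0.06 0.22 [159.2455 119.1396] [ 79.3462 329.194 ]
-0.06 0.24 [161.4772  99.7022] [ 29.9252 387.8561]
-0.045 0.18 [173.334  163.3715] [165.8246 264.3536]
-0.045 0.2 [175.7108 145.0114] [148.8821 291.0907]
-0.045 0.22 [178.1552 126.1291] [124.7385 329.1919]
-0.045 0.24 [180.6701 106.7019] [ 87.5638 387.8577]
0.045 0.18 [287.0843 206.4925] [357.0123 264.3293]
0.045 0.2 [291.1673 188.2406] [373.5837 291.0696]
0.045 0.22 [295.3697 169.4547] [397.2008 329.1794]
0.045 0.24 [299.6969 150.1111] [433.5704 387.8672]
0.06 0.18 [306.6553 213.9116] [388.8858 264.3252]
0.06 0.2 [311.0409 195.6816] [411.0462 291.0661]
0.06 0.22 [315.5553 176.9158] [442.6293 329.1773]
0.06 0.24 [320.2044 157.5903] [491.2673 387.8688]
```

```bash
python3 - <<'E'
import cv2
I=cv2.imread("pics/l1.png")[150:750,100:1000]
I=cv2.imread("pics/l1.png")
print(I.shape)
c=I[60:270:1,130:360]
cv2.imwrite("pics/l1z.png",cv2.convertScaleAbs(cv2.resize(c,None,fx=2.8,fy=2.8,interpolation=cv2.INTER_CUBIC),alpha=2.2,beta=20))
E
```

```text
(450, 600, 3)
```

View pics/l1z.png

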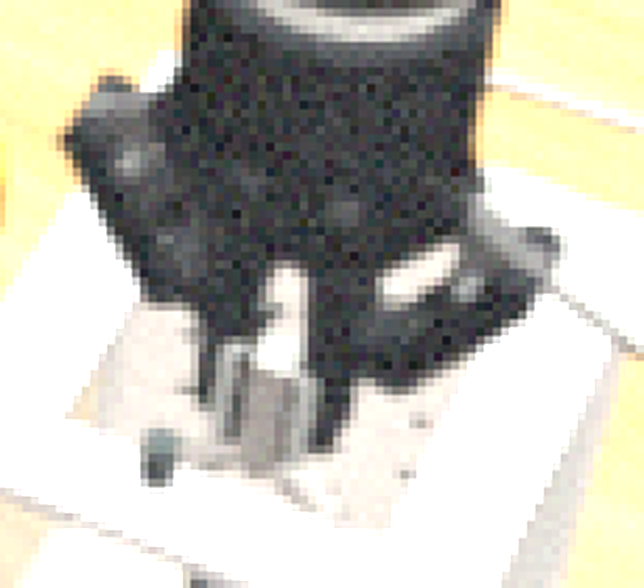

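```bash
python3 - <<'E'
from h import *
I=cv2.imread("pics/l1w.png");P=camera_params("wrist");s=bot.get_state();T=w2c(s["position"])
cv2.imwrite("pics/l1wz.png",cv2.convertScaleAbs(cv2.resize(I[220:384,60:460],None,fx=2,fy=2,interpolation=cv2.INTER_CUBIC),alpha=2,beta=20))
g=I.max(2)
for u in list(range(20,200,20))+list(range(330,500,20)):
    col=g[:,u];v=383
    while v>0 and col[v]<60 : v-=1
    rows=[r for r in range(200,384) if g[r:r+6,u].max()<45]
    v=rows[0] if rows else None
    if v is None: continue
    out=[]
    for dx in(0,-.011,-.015):
        o,d=ray(P,u,v);o=w2c(o);d=RC.T@d;p=o+d*((T[0]+dx-o[0])/d[0]);out+=[p[1]*1000,(p[2]-T[2])*1000]
    print(u,v,np.round(out,1))
E
```

```text
20 348 [-73.3  61.7 -61.6  72.3 -57.3  76.2]
40 337 [-70.6  57.5 -59.3  68.8 -55.1  72.9]
60 325 [-67.8  52.3 -56.9  64.5 -53.   68.9]
80 315 [-64.1  47.6 -53.8  60.5 -50.1  65.2]
100 304 [-60.3  41.8 -50.6  55.6 -47.1  60.7]
120 292 [-56.4  34.7 -47.3  49.7 -44.   55.1]
140 281 [-51.6  27.3 -43.3  43.4 -40.3  49.3]
160 270 [-46.1  18.9 -38.7  36.4 -36.   42.7]
180 262 [-39.   12.  -32.7  30.6 -30.4  37.3]
330 271 [31.  19.7 26.2 37.1 24.4 43.4]
350 263 [42.1 12.9 35.5 31.3 33.1 38. ]
370 273 [48.5 21.3 40.8 38.4 38.1 44.6]
390 284 [53.8 29.5 45.3 45.2 42.2 51. ]
410 295 [58.4 36.6 49.2 51.2 45.8 56.6]
430 306 [62.5 42.9 52.7 56.6 49.1 61.5]
450 244 [102.5  -6.5  86.3  15.   80.4  22.8]
470 243 [114.2  -7.7  96.1  14.   89.5  21.9]
490 243 [125.2  -7.7 105.3  14.   98.1  21.9]
```

View pics/l1wz.png

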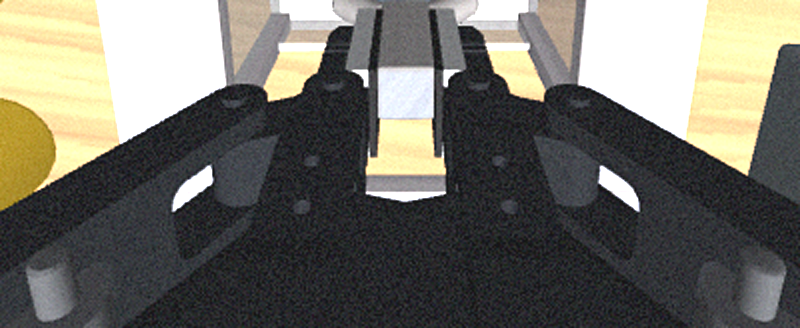

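```bash
python3 - <<'E'
from h import *
R=Rdown(CY+np.pi/2)
bot.move_linear(c2w([-.027,.0,.1655]),R,vel=.06)
bot.pause(.2);s=bot.get_state();print(s["time_s"],w2c(s["position"]),s["ft_force"])
cv2.imwrite("pics/l2.png",camera("scene")[150:300,250:450].repeat(3,0).repeat(3,1));cv2.imwrite("pics/l2w.png",camera("wrist"))
E
```

```text
17.0833 [-0.0266 -0.0001  0.1655] [-0.4573 -0.6774 -4.0856]
```

View pics/l2.png

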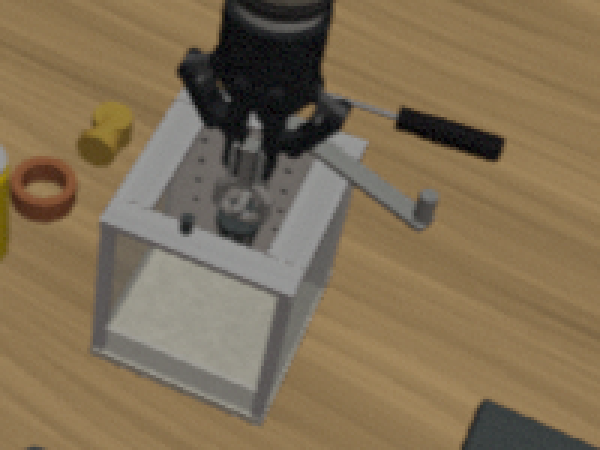

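View pics/l2w.png

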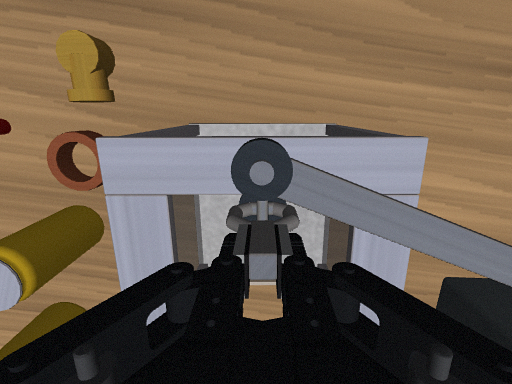

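The hook runs through the ring: the ring is at about (262,215) in the wrist view, centred on the hook. Forces are steady, so I'll lower it onto the hook.

```bash
python3 - <<'E'
from h import *
R=Rdown(CY+np.pi/2)
z=.1655
bot.move_linear(c2w([-.027,0,.152]),R,vel=.05);z=.152
for k in range(12):
    bot.pause(.08);s=bot.get_state();print(round(z,4),w2c(s["position"]),s["ft_force"])
    if s["ft_force"][2]>-1 : break
    z-=.001
    if z<.1455: break
    bot.move_linear(c2w([-.027,0,z]),R,vel=.02)
print(s["time_s"])
cv2.imwrite("pics/l3.png",camera("scene")[150:300,250:450].repeat(3,0).repeat(3,1))
E
```

```text
0.152 [-0.0269 -0.0001  0.1519] [ 0.2318 -0.3627 -1.77  ]
0.151 [-0.0269  0.      0.1511] [ 0.3091  0.5456 -2.2802]
0.15 [-0.027  0.     0.15 ] [ 1.0723  0.7432 -2.2652]
0.149 [-0.027 -0.     0.149] [-0.6215 -0.4738 -1.3863]
0.148 [-0.0268  0.      0.1484] [-1.9348 -0.3281  2.0787]
19.0167
```

View pics/l3.png

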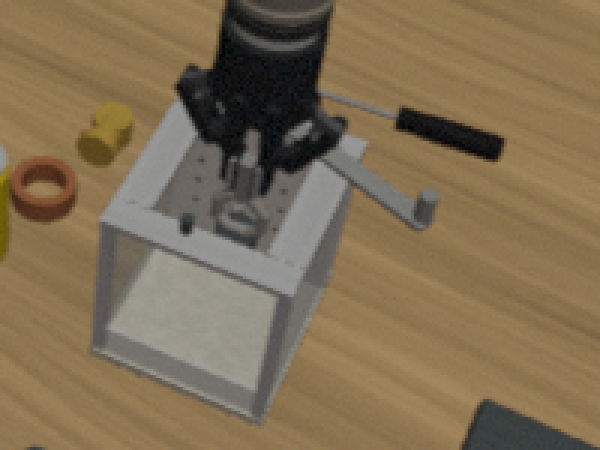

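```bash
python3 - <<'E'
from h import *
R=Rdown(CY+np.pi/2)
bot.move_gripper(.028)
bot.pause(.4);s=bot.get_state();print(s["time_s"],w2c(s["position"]),s["ft_force"],s["gripper_width"])
cv2.imwrite("pics/o1w.png",camera("wrist"))
E
```

```text
19.7583 [-0.027  0.     0.148] [ 0.299  -0.2658 -0.7822] 0.027890941390218794
```

View pics/o1w.png

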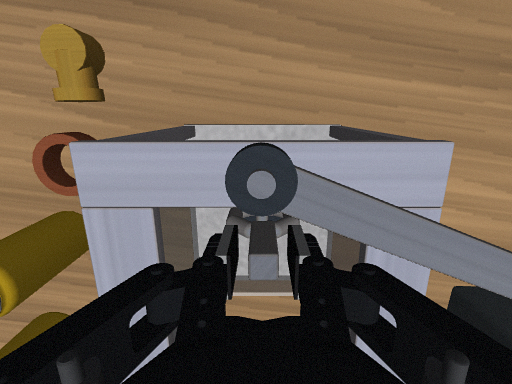

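Released: the shank sits at (262,265) midway between the open fingers, clear of both. I'll withdraw straight up and take a look.

```bash
python3 - <<'E'
from h import *
R=Rdown(CY+np.pi/2)
bot.move_linear(c2w([-.027,0,.23]),R,vel=.07)
bot.move_linear(c2w([.05,0,.33]),R,vel=.2)
bot.pause(.3);s=bot.get_state();print(s["time_s"],s["ft_force"])
bot.move_gripper(0.0)
cv2.imwrite("pics/o2.png",camera("scene")[150:300,250:450].repeat(3,0).repeat(3,1));cv2.imwrite("pics/o2w.png",camera("wrist"))
import pickle;pickle.dump(camera_params("wrist"),open("o2w.pkl","wb"))
E
```

```text
22.2167 [-0.0458 -1.0708 -0.3878]
```

View pics/o2.png

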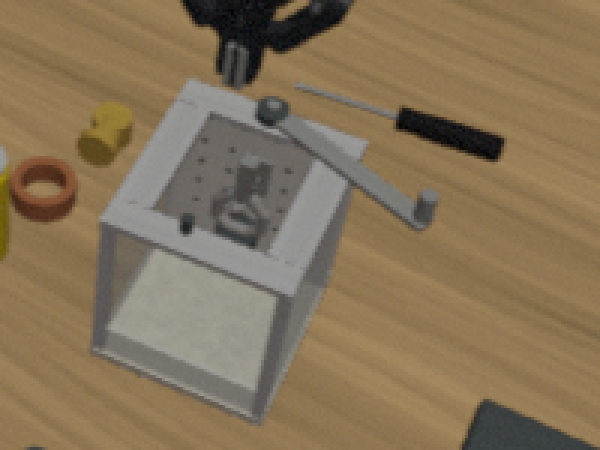

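View pics/o2w.png

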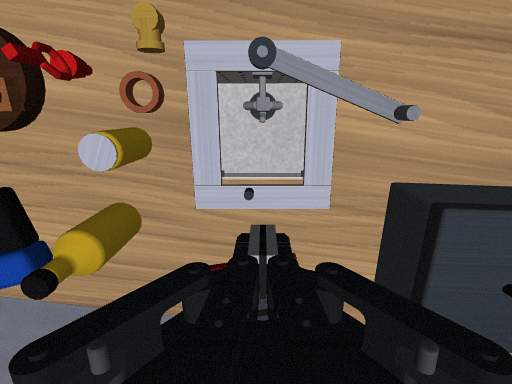

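```bash
cat >> h.py <<'E'
PIN=np.array([-.072,0])
def push_pose(phi,gap,z=.200,flip=0):
    rho=np.array([np.cos(phi),np.sin(phi)]);tau=np.array([np.sin(phi),-np.cos(phi)])
    p=PIN+.145*rho-tau*(.018+gap)
    return c2w([p[0],p[1],z]),Rdown(phi+CY+flip)
E
python3 - <<'E'
from h import *
import pickle
P=pickle.load(open("o2w.pkl","rb"))
q=w2c(onz(P,408.5,112.5,.206));phi=np.arctan2(q[1],q[0]+.072);print(q,phi,2.1-phi)
for f in(0,np.pi):
  for ph in(1.19,.8,.4,0): print(f,ph,bot.ik(*push_pose(ph,.03,flip=f)))
print(bot.get_state()["joint_pos"])
for n,x,y,z in[("shank top",263,104,.166)]: print(n,w2c(onz(P,x,y,z)))
E
```

```text
[-0.0185  0.1295  0.206 ] 1.1788914361187286 0.9211085638812715
0 1.19 [-1.4255  0.4778  0.9876  1.7864 -0.4409  1.1182  1.0368]
0 0.8 [-1.3269  0.6004  1.0339  1.677  -0.5512  1.1866  0.7824]
0 0.4 [-1.2365  0.7092  1.1115  1.5971 -0.6607  1.2571  0.5291]
0 0 [-1.1548  0.7866  1.1909  1.5609 -0.7478  1.3124  0.2712]
3.141592653589793 1.19 [-1.5545  0.6506  1.2675  1.7886 -0.6645  1.2148 -1.9064]
3.141592653589793 0.8 [-1.4165  0.7496  1.2644  1.6788 -0.7442  1.2837 -2.2032]
3.141592653589793 0.4 [-0.1372  0.487  -0.558   1.5656  0.2728  1.1676  2.928 ]
3.141592653589793 0 [-0.3343  0.4663 -0.1563  1.5375  0.077   1.1438  2.7726]
[-1.0255  0.461   0.9393  1.4704 -0.373   1.3984  1.6353]
shank top [-0.0268  0.0005  0.166 ]
```

```bash
python3 - <<'E'
from h import *
phi=1.18
p,R=push_pose(phi,.03,.30);bot.goto(p,R)
p,R=push_pose(phi,.03,.200);bot.move_linear(p,R,vel=.15)
bot.pause(.2);s=bot.get_state();print(s["time_s"],s["ft_force"])
cv2.imwrite("pics/b0.png",camera("scene")[150:300,250:450].repeat(3,0).repeat(3,1));cv2.imwrite("pics/b0w.png",camera("wrist"))
E
```

```text
24.5 [-0.1681  0.4967 -0.455 ]
```

View pics/b0.png

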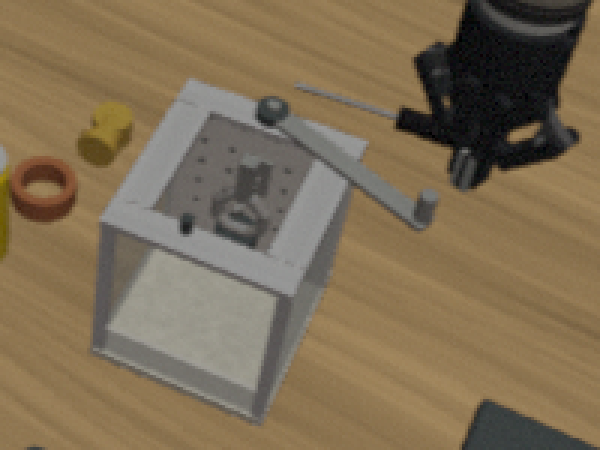

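View pics/b0w.png

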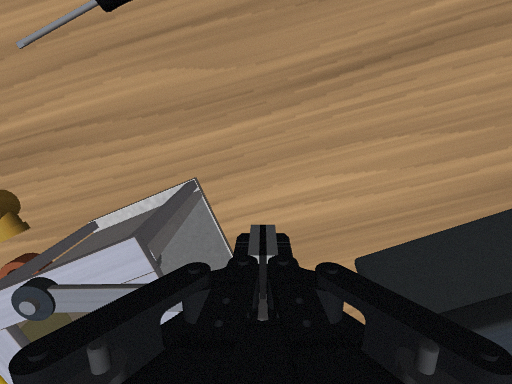

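```bash
python3 - <<'E'
from h import *
p,R=push_pose(1.18,.003);bot.move_linear(p,R,vel=.06)
for phi in np.linspace(1.1,.15,9):
    p,R=push_pose(phi,0);bot.move_linear(p,R,vel=.12)
    s=bot.get_state();F=RC.T@s["ft_force"];print(round(phi,3),w2c(s["position"]),F)
    if np.linalg.norm(F)>15: print("STOP");break
bot.pause(.2);s=bot.get_state();print(s["time_s"],RC.T@s["ft_force"])
cv2.imwrite("pics/b1.png",camera("scene")[150:300,250:450].repeat(3,0).repeat(3,1))
E
```

```text
1.1 [-0.0222  0.1371  0.1999] [ 0.0469 -0.4188  0.097 ]
0.981 [-0.0066  0.1303  0.1999] [-0.0821  0.0053  0.6183]
0.862 [0.0083 0.1217 0.2   ] [-0.393   0.3614 -0.6212]
0.744 [0.0221 0.1113 0.2   ] [-0.0797  0.2017  0.6894]
0.625 [0.0347 0.0994 0.2   ] [ 1.0386  0.439  -0.1931]
0.506 [0.0457 0.086  0.2   ] [ 0.3062 -0.2061  0.3153]
0.388 [0.0551 0.0715 0.2   ] [-0.1994  0.5971  0.0901]
0.269 [0.0627 0.0559 0.2   ] [ 0.49    0.3225 -0.1999]
0.15 [0.0684 0.0396 0.2   ] [ 0.05   -0.9492  0.048 ]
28.0083 [-0.1656  0.3651 -0.2856]
```

View pics/b1.png

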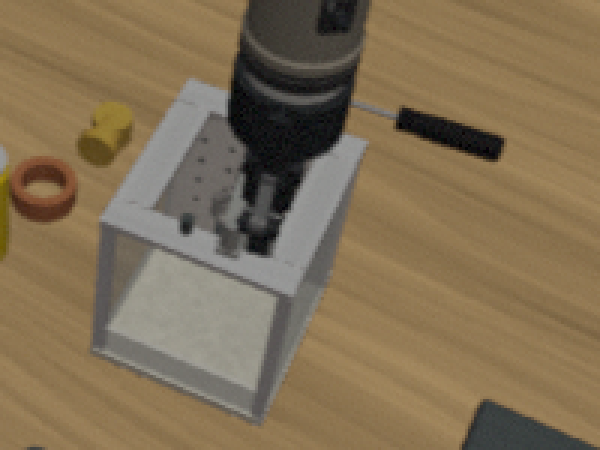

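```bash
python3 - <<'E'
from h import *
p,R=push_pose(.06,0);bot.move_linear(p,R,vel=.08)
p,R=push_pose(0.0,0.005);
gap=.004
p,R=push_pose(0.,gap);bot.move_linear(p,R,vel=.05)
while gap>-.012:
    bot.pause(.1);s=bot.get_state();F=RC.T@s["ft_force"];print(round(gap,4),w2c(s["position"]),F)
    if F[1]>5: break
    gap-=.0015;p,R=push_pose(0.,gap);bot.move_linear(p,R,vel=.03)
bot.pause(.3);s=bot.get_state();print(s["time_s"],RC.T@s["ft_force"])
cv2.imwrite("pics/b2.png",camera("scene")[150:300,250:450].repeat(3,0).repeat(3,1))
E
```

```text
0.004 [0.0729 0.0224 0.2   ] [0.1042 0.5037 0.3987]
0.0025 [0.073  0.0207 0.2   ] [ 0.8195  1.2429 -0.0151]
0.001 [0.073  0.0188 0.2001] [ 0.8712  0.1378 -0.0298]
-0.0005 [0.0731 0.0175 0.2   ] [0.5943 0.5309 0.6859]
-0.002 [0.073  0.0174 0.2   ] [-0.5577  4.4381  0.9363]
-0.0035 [0.0731 0.0173 0.2   ] [-0.2164  7.5797  1.4377]
30.775 [0.3266 7.5786 1.2223]
```

View pics/b2.png

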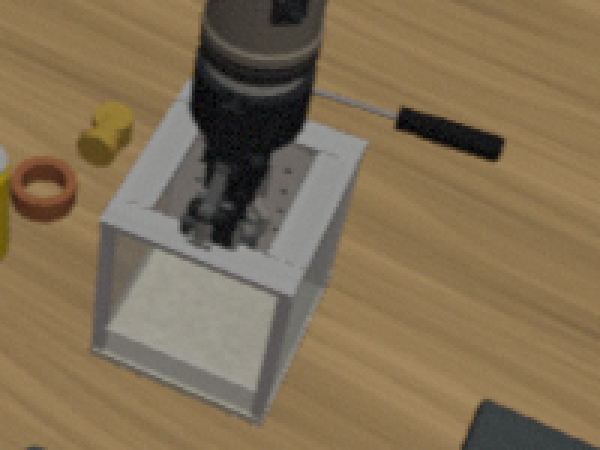

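Firm stop: position stalls at y = 17.4 mm while the force rises to 7.6 N. Next I'll back off, lift and check.

```bash
python3 - <<'E'
from h import *
import pickle
p,R=push_pose(0,.03);bot.move_linear(p,R,vel=.08)
p,R=push_pose(0,.06,.33);bot.move_linear(p,R,vel=.2)
RR=Rdown(CY+np.pi/2)
bot.goto(c2w([.07,.03,.36]),RR)
bot.pause(.5);s=bot.get_state();print(s["time_s"],s["ft_force"])
P=camera_params("wrist");pickle.dump(P,open("f.pkl","wb"));cv2.imwrite("pics/fw.png",camera("wrist"))
cv2.imwrite("pics/fs.png",camera("scene"));cv2.imwrite("pics/ft.png",camera("top"))
I=cv2.imread("pics/fs.png");cv2.imwrite("pics/fsz.png",cv2.resize(I[165:295,275:405],None,fx=4.5,fy=4.5,interpolation=cv2.INTER_CUBIC))
E
```

```text
34.0 [-0.2844  0.3925  0.6916]
```

View pics/fsz.png

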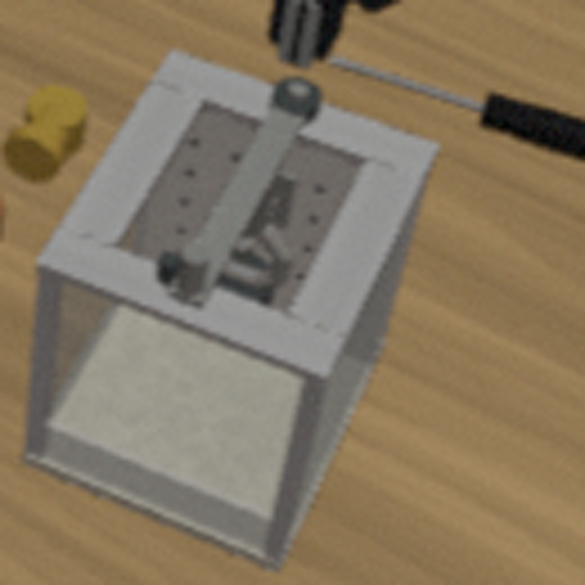

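View pics/fw.png

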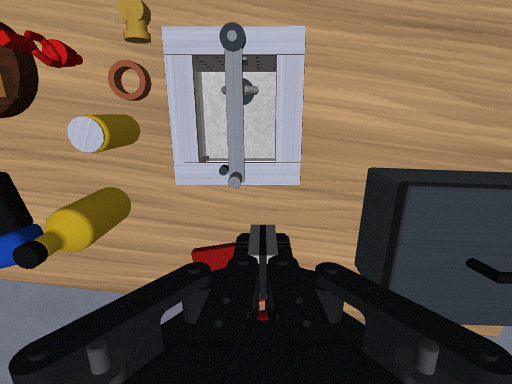

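View pics/ft.png

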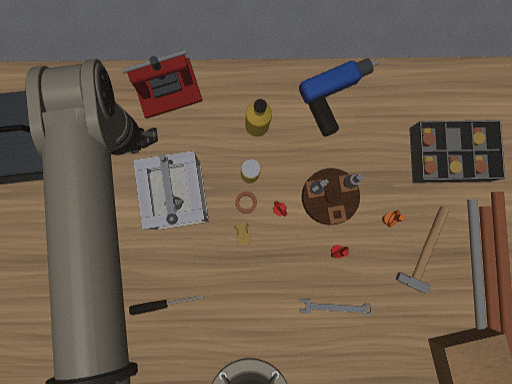

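```bash
python3 - <<'E'
from h import *
import pickle
P=pickle.load(open("f.pkl","rb"))
q=w2c(onz(P,234.5,180.5,.206));print(q,2.1-np.arctan2(q[1],q[0]+.072))
print(bot.get_state()["joint_vel"],bot.get_state()["time_s"])
bot.sign_off()
E
```

```text
[0.071  0.0002 0.206 ] 2.0985489870603695
[-0.0003 -0.0011 -0.0009  0.0002 -0.0005  0.0005 -0.0007] 34.15
the job is handed in; nothing more can be done
```

I took the reamer with the eye from its socket and hung it on the hook through the hatch. I then pushed the retaining bar home by its peg and handed the job in at about 34 s. I got no verdict back.

- **Reamer:** it took its weight on the hook at the expected height. With the gripper released, the shank top measured at x = -27 mm, y = 0.5 mm in the case's frame, clear of the fingers. I hung it at x = -27 mm instead of the nominal -34 mm so the gripper stayed clear of the bar. In the last wrist picture it still hung upright under the bar, though I did not measure its position again after moving the bar.
- **Bar:** it met its stop firmly, with the position stalling and the force rising to 7.6 N. The final picture puts it at about 2.10 rad.
- **Frame and bystanders:** I saw no force or picture suggesting the roof frame was touched. By eye, the other two reamers and the four bystanders look unmoved in the last pictures. At the end the arm was clear of everything and still.

No check failed or disagreed beyond 1–2 mm of measuring scatter.

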